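# Sort steel test blocks by the drag felt on a glass plate

## Task

Three identical-looking steel test blocks lie on the glass plate of the sorting board; some have a rough underside, some a polished one. Feel how hard each drags as you slide it on the glass, then slide the rough ones into the orange tray and the polished ones into the blue tray, so that every block lies flat inside its tray. Make up your mind before a block goes down into a tray, never lift or tip the blocks, and leave the things around the board alone.

Things in the scene. Friction and masses are not known exactly. Their poses are not given: they have to be found in the camera images.
- board: fixed sorting board, 300 (its x) x 430 mm (its y). Origin: centre of underside, on the bench. Middle: pale green glass plate, 284 x 210 mm, top 14 mm up, ending at y = +-105 mm, with flush aluminium strips at its x ends. Beyond y = +-105 a sunken tray reaches to +-207 mm, floor 8 mm up; open towards the glass, other sides walled to 26 mm up. Blocks start near board x -80, 0, 80 mm, |y| up to 30 mm
- liner_orange: orange floor liner of one tray, at either end (y) of the board, marks the tray for ROUGH blocks. Fixed, 280 x 98 x 2 mm; origin at the centre of its underside, 6 mm above the board's origin and 156 mm from it along board y; axes parallel to the board's
- liner_blue: blue floor liner of the other tray, fixed, same size and origin, marks the tray for POLISHED blocks
- block_a: first dark steel test block, 60 x 60 mm, 32 mm high, 0.81 to 0.95 kg, loose; origin: centre of underside. Underside rough or polished, else all look alike; letter and place tell nothing; at least one of each. Rough on glass: about 2 N to slide it at 20 mm/s, 3 to 4 N at 50 mm/s, more when faster; stops within 12 mm. Polished: under 0.6 N at any speed, coasts on for some cm if pushed fast. Off the glass all drag much alike
- block_b: second dark steel test block, 60 x 60 mm, 32 mm high, 0.81 to 0.95 kg, loose; origin: centre of underside. Looks and finish as told for block_a
- block_c: third dark steel test block, 60 x 60 mm, 32 mm high, 0.81 to 0.95 kg, loose; origin: centre of underside. Looks and finish as told for block_a
- beaker: bystander: glass beaker, 72 mm across, 95 mm high, beside the board's +y end; origin at its foot
- cup: bystander: white plastic cup, 68 mm across, 70 mm high, beside the board's -y end; origin at its foot
- weight: bystander: brass weight, 38 mm across, 54 mm high, behind the board's far (+x) side; origin at its foot
- bottle: bystander: white bottle with red cap, 56 mm across, 110 mm high, behind the board's far (+x) side; origin at its foot
- bowl: bystander: white bowl, 130 mm across, 45 mm high, to the left; origin at its foot
- goggles: bystander: clear goggles, 150 mm long, 55 mm high, to the right; origin at the underside
Not all that is in view belongs to the job. What is shaped like the block_c but turquoise is not meant. Leave any red look-alike of the block_b alone.

How it is judged:
At the end, for the whole second after the job is handed in: Every rough block lies in the orange tray, every polished one in the blue: on the tray floor (within 2.5 mm), level within 0.05 rad, centre within 24 mm of the tray's middle line, at rest. (rough_block_1.. name blocks by finish, at their centres; which letter that is must be felt.) (x of rough_block_1 in the frame of liner_orange between -0.13 and 0.13 m and y of rough_block_1 in the frame of liner_orange between -0.024 and 0.024 m and z of each of rough_block_1, rough_block_2 in the frame of liner_orange below 0.0205 m and x of rough_block_2 in the frame of liner_orange between -0.13 and 0.13 m and y of rough_block_2 in the frame of liner_orange between -0.024 and 0.024 m and x of polished_block in the frame of liner_blue between -0.13 and 0.13 m and y of polished_block in the frame of liner_blue between -0.024 and 0.024 m and z of polished_block in the frame of liner_blue below 0.0205 m and angle between each of block_a, block_b, block_c's own z axis and vertical below 0.05 rad and linear speed of each of block_a, block_b, block_c below 0.01 m/s); the robot touches nothing.
It fails at once if a block goes down into the wrong tray (its centre comes within 35 mm of that tray's middle line) ((x of rough_block_1 in the frame of liner_blue between -0.13 and 0.13 m and y of rough_block_1 in the frame of liner_blue between -0.035 and 0.035 m) or (x of rough_block_2 in the frame of liner_blue between -0.13 and 0.13 m and y of rough_block_2 in the frame of liner_blue between -0.035 and 0.035 m) or (x of polished_block in the frame of liner_orange between -0.13 and 0.13 m and y of polished_block in the frame of liner_orange between -0.035 and 0.035 m)).
It fails at once if a block is lifted (more than 30 mm above the glass) or tipped (more than 0.5 rad) (height (world z) of any of block_a, block_b, block_c above 0.044 m or angle between any of block_a, block_b, block_c's own z axis and vertical above 0.5 rad).
It fails at once if a bystander is pushed more than 20 mm or knocked over (distance of any of beaker, cup, weight, bottle, bowl, goggles from where it was at the start of the episode above 0.02 m or angle between any of beaker, cup, weight, bottle, bowl, goggles's own z axis and vertical above 0.4 rad).
It also fails if it takes over 64 s, if anything falls off the work surface, if the arm or the gripper's body presses on something with over 40 N, if the wrist force passes 120 N, or if a joint passes its speed limit or range.

## Robot

A 6-joint arm with a two-finger parallel gripper is mounted at the origin on the work surface. World frame = base frame: x ahead of the robot, y to its left, z up, the work surface at z = 0. Lengths are in m, angles in rad, forces in N, time in s.
With the tool pointing down it reaches from about 0.275 to 0.85 m from the base axis. Payload 5.2 kg.
Tool frame: the origin (TCP) lies between the finger pads; the fingertips stand 22 mm ahead of it and the grasp point (between the pads) lies 3 mm ahead of it (r.finger_overhang is the z of the fingertips in the tool frame, in m); z points along the fingers, y is the line along which they close (so a half turn about z gives the same grasp; the last joint's range is limited). The gripper opens to 85 mm and grips with 20 to 120 N. Pads are 22 mm wide; open, the fingers measure 114 mm over their backs; the gripper's body (76 mm by 85 mm) begins 54 mm behind the grasp point. The pads swing forward as they close: fully open they stand 13 mm farther back than shut.
Start: joints at [0.934, 0.259, 1.535, -0, 1.348, -0.203], TCP at [0.231, 0.499, 0.253] pointing down, gripper open.
Joint ranges: [-3.14, 3.14], [-0.91, 2.08], [0.19, 2.58], [-1.22, 4.36], [0.22, 2.71], [-3.12, 3.12]. Speed limits (rad/s): [2.57, 2.57, 3.14, 3.14, 3.14, 3.14].

## Interface

Orientations are given as a rotation vector (axis times angle).
In Python, from cell import sense, camera, camera_model, finish_job, nets, r gives the robot as it stands.
- The arm moves only by the shell command python3 -m inch 'ROWS' [FORCE]. ROWS is JSON, a list of rows, each an object of numbers: "gripper": the finger opening in mm, from 0 to 85.4; "tx", "ty", "tz": the shift along the tool's x, y, z in mm; "spin": the turn about the tool's z in rad. In form: [{"gripper": .., "tx": .., "ty": .., "tz": .., "spin": ..}, ...]. A call has 1 to 12 rows; each row is the pose to reach, as a shift and turn from the pose commanded when the call began, along the tool's axes at that moment; what a row does not reach only later rows make up. A row lasts 1/12 s, in which the tool goes at most 41.7 mm and 7.16 degrees, less where a joint would pass 70% of its speed; a pose out of reach is approached as far as the arm can. A call with a gripper value outside its range is refused whole. The fingers move at their own pace and stop on an object; FORCE is the grip in N (left out, the last holds). Time passes only in rows, so rows that repeat a pose let the fingers close. It gives the time, the measured TCP pose, the force, the opening and the grip force at its end, in the units of the state.
- sense(): the state, without advancing time (a new reading comes with each control period).
- camera(name): name is "side" or "top"; returns the picture (420x560x3 uint8, red, green, blue); there is no depth.
- camera_model(name): a dict with "fov_y" (degrees; the focal length in pixels is half the picture's height over the tangent of half this angle, whatever the lens; pixels are square), "cx", "cy" (the principal point, pixels), "cam_to_world" (4x4, takes a point from camera to world coordinates). Camera axes: x right, y down, z forward; pixel columns grow to the right and rows downward; lengths in m; the calibration is good to about 2 mm. A picture is of the moment at which its call begins. camera_model takes no time and is no camera call.
- finish_job(): hands the job in; it is judged then, once.
Trained networks look in the newest picture that a camera, given by its name, has taken for a name from the list of things; names that differ only in an ending like _2 or _b are one class to them, and where a whole thing is asked for, a point or a joint stands for the part that bears it (a point fixed in the world has none). Each returns a list of dicts, best first, with "p" (0 to 1); they miss things now and then, are a little off and sometimes report something else, mostly with a low value. They report only what shows in the picture. A call takes as long as a camera call. They do not tell look-alikes from the thing itself.
- nets.regions_of(target, camera): "mask" (420x560 bool, what is visible of it) and "pixel" ([column, row] in pixels, amid what is visible of it).
The state is a dict: "time_s": time; "q": joint angles; "qd": joint speeds; "tau": joint torques, N m; "eef_pos": TCP position; "tool_rot": TCP orientation; "ft_force": force on the tool from outside, world axes, zero at the start; "ft_torque": the same for the moment, N m; "gripper_width": finger opening in m; "grasp_force": force on a finger pad.
Only numpy, scipy, OpenCV 4.12 (cv2) and the standard library are available. Lean on these libraries where they do the work, as an engineer would, in place of code of your own. Each camera call takes 0.05 s, during which the arm holds its last target. There are 200 camera calls.

## Working session

There is one attempt and no reset: what is moved stays moved. The work goes in short steps, Python scripts to look and compute and a shell command to move; the robot and the scene stay as the last step left them, time stands still between calls to the robot, and variables do not carry over. Pictures are saved under pics/ and viewed, at most 10 in all, crops included, and the job is handed in when it is done.

```bash
mkdir -p pics; ls; python3 - <<'E'
from cell import *
import cv2,numpy as np
for n in("top","side"):
    im=camera(n);cv2.imwrite(f"pics/{n}0.png",im[:,:,::-1])
    m=camera_model(n);print(n,m["fov_y"],m["cx"],m["cy"],np.round(m["cam_to_world"],3).tolist(),[k for k in m])
    for t in("block_a","board","liner_orange","liner_blue"):
        print(t,[(round(d["p"],2),np.round(d["pixel"]).tolist(),int(d["mask"].sum())) for d in nets.regions_of(t,n)])
s=sense();print({k:np.round(v,3).tolist() for k,v in s.items()})
E
```

```text
pics
top 50.86765374695416 281.0907839379905 206.99687082885333 [[-0.018, -0.973, 0.23, 0.3], [-1.0, 0.017, -0.007, -0.022], [0.003, -0.23, -0.973, 1.218], [0.0, 0.0, 0.0, 1.0]] ['fov_y', 'cx', 'cy', 'cam_to_world']
block_a [(0.97, [278.0, 184.0], 465), (0.77, [298.0, 240.0], 530), (0.69, [336.0, 307.0], 527), (0.68, [277.0, 212.0], 490), (0.61, [332.0, 130.0], 489)]
board [(0.89, [291.0, 209.0], 8149)]
liner_orange [(0.96, [343.0, 207.0], 3389), (0.31, [391.0, 208.0], 536)]
liner_blue [(0.89, [231.0, 225.0], 3419)]
side 50.65360626928375 282.2661248627294 215.8933306123791 [[-0.995, -0.075, 0.065, 0.487], [-0.099, 0.757, -0.646, 0.771], [-0.001, -0.649, -0.761, 0.963], [0.0, 0.0, 0.0, 1.0]] ['fov_y', 'cx', 'cy', 'cam_to_world']
block_a [(0.97, [252.0, 214.0], 498), (0.91, [376.0, 189.0], 520), (0.74, [207.0, 167.0], 347), (0.69, [282.0, 214.0], 507), (0.57, [312.0, 206.0], 503)]
board []
liner_orange [(0.91, [284.0, 178.0], 1926), (0.17, [282.0, 295.0], 1024)]
liner_blue [(0.56, [288.0, 260.0], 3085)]
{'time_s': 0.5, 'q': [0.934, 0.259, 1.535, -0.0, 1.348, -0.203], 'qd': [-0.002, -0.002, -0.001, 0.0, 0.0, 0.001], 'tau': [-0.002, -44.552, -29.065, -0.0, 0.002, -0.0], 'eef_pos': [0.231, 0.499, 0.253], 'tool_rot': [-0.676, -3.068, 0.0], 'ft_force': [0.106, 0.092, -0.65], 'ft_torque': [0.023, -0.011, 0.001], 'grasp_force': 0.0, 'gripper_width': 0.085}
```

```bash
python3 - <<'E'
import cv2
a=cv2.imread("pics/top0.png");cv2.imwrite("pics/top0c.png",cv2.resize(a[90:330,160:460],None,fx=2.5,fy=2.5,interpolation=3))
a=cv2.imread("pics/side0.png");cv2.imwrite("pics/side0c.png",cv2.resize(a[100:340,140:440],None,fx=2.5,fy=2.5,interpolation=3))
E
```

```text
(no output)
```

View pics/top0c.png

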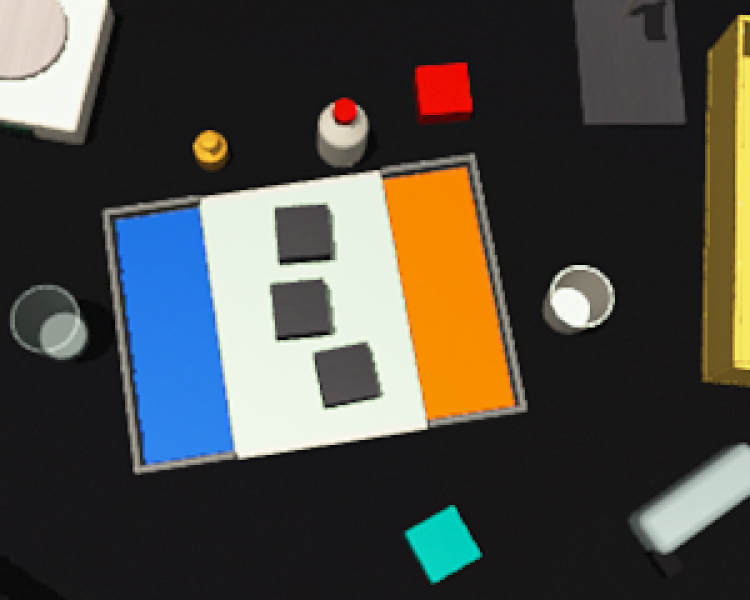

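View pics/side0c.png

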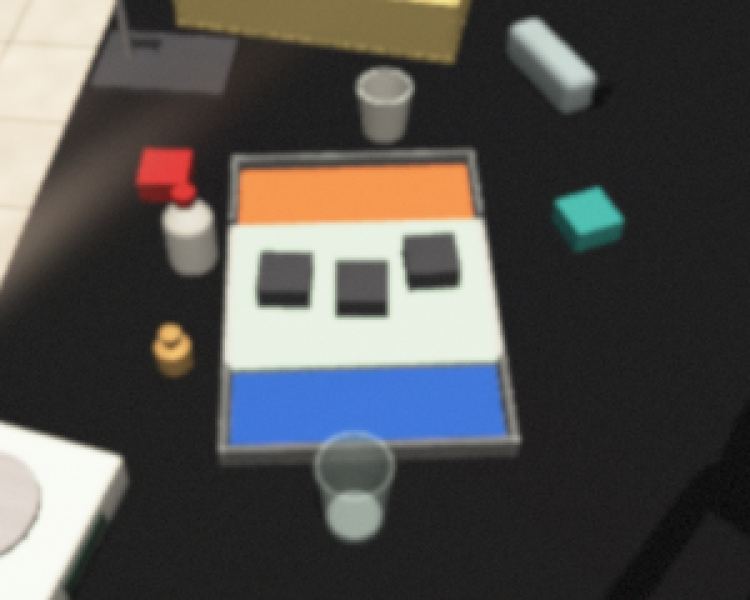

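Dark blocks sit at top-image pixels (278,184), (277,212) and (298,240). These fit block_a to block_c. Red (336,127) and turquoise (336,307) are look-alikes and get left alone. Blue liner is on the left (the beaker end, so board +y), and orange is on the right.

```bash
cat > h.py <<'E'
from cell import *
import cv2,numpy as np
from scipy.spatial.transform import Rotation as R
def ray(n,px,z):
    m=camera_model(n);f=210/np.tan(np.radians(m["fov_y"]/2));T=np.array(m["cam_to_world"])
    d=T[:3,:3]@[(px[0]-m["cx"])/f,(px[1]-m["cy"])/f,1];o=T[:3,3]
    return (o+d*(z-o[2])/d[2])[:2]
def poly(n,mask,z):   # rectangle of the mask in world plane z
    ys,xs=np.nonzero(mask);P=np.array([ray(n,(x,y),z) for x,y in zip(xs,ys)])
    c,s,a=cv2.minAreaRect((P*1000).astype(np.float32));return np.round(c,1),np.round(s,1),round(a,1)
def blocks(n,z=.046):
    im=camera(n);h=cv2.cvtColor(im,cv2.COLOR_RGB2HSV);out=[]
    for d in nets.regions_of("block_a",n):
        m=d["mask"]
        if np.median(h[...,1][m])<100: out.append((round(d["p"],2),np.round(d["pixel"]),*poly(n,m,z)))
    return out
E
python3 - <<'E'
from h import *
print(r.finger_overhang)
for n in("top","side"):
    for b in blocks(n): print(n,b)
    for l in("liner_orange","liner_blue"):
        d=nets.regions_of(l,n)[0];print(l,poly(n,d["mask"],.008))
s=sense();M=R.from_rotvec(s["tool_rot"]).as_matrix();print(M.round(3).tolist(),s["eef_pos"])
E
```

```text
0.022
top (0.65, array([300., 238.]), array([487.2, -74.6]), array([63.9, 59.2]), 11.6)
top (0.59, array([278., 184.]), array([645.7, -32.6]), array([67.4, 62.1]), 3.8)Traceback (most recent call last):
  File "<stdin>", line 6, in <module>
  File "h.py", line 9, in poly
    ys,xs=np.nonzero(mask);P=np.array([ray(n,(x,y),z) for x,y in zip(xs,ys)])
                                       ~~~^^^^^^^^^^^
  File "h.py", line 5, in ray
    m=camera_model(n);f=210/np.tan(np.radians(m["fov_y"]/2));T=np.array(m["cam_to_world"])
ValueError: time passes only in moves, steps and waits
```

```bash
python3 - <<'E'
s=open('h.py').read()
s=s.replace('def ray','CM={n:camera_model(n) for n in("top","side")}\ndef ray').replace('m=camera_model(n);f','m=CM[n];f')
open('h.py','w').write(s)
E
python3 - <<'E'
from h import *
for n in("top","side"):
    for b in blocks(n): print(n,b)
    for l in("liner_orange","liner_blue"):
        d=nets.regions_of(l,n)
        if d: print(l,poly(n,d[0]["mask"],.008))
s=sense();M=R.from_rotvec(s["tool_rot"]).as_matrix();print(M.round(3).tolist(),s["eef_pos"],s["time_s"])
E
```

```text
top (0.95, array([281., 183.]), array([644.9, -31.2]), array([60.8, 69.2]), 89.3)
top (0.69, array([280., 215.]), array([560.1, -27. ]), array([65.3, 59.8]), 4.4)
top (0.63, array([296., 240.]), array([487.5, -74.1]), array([62.1, 60.5]), 10.3)
liner_orange (array([ 588.3, -192.8]), array([282.9, 101.7]), 7.5)
liner_blue (array([544.5, 115.8]), array([280.2, 102.1]), 7.6)
side (0.84, array([254., 210.]), array([646.2, -19.1]), array([62.3, 84. ]), 4.3)
side (0.6, array([284., 215.]), array([560.1, -11.5]), array([62.1, 86.2]), 4.6)
side (0.55, array([314., 206.]), array([485.2, -57.8]), array([61.2, 87.2]), 4.1)
liner_orange (array([ 586.2, -193.8]), array([280.5, 101.1]), 7.8)
liner_blue (array([542.9, 112. ]), array([280.2,  89.5]), 8.4)
[[-0.907, 0.42, 0.0], [0.42, 0.907, 0.0], [-0.0, 0.0, -1.0]] [0.23116894 0.49907733 0.25333508] 1.05
```

```bash
python3 -m inch '[{"gripper":85,"tx":-473,"ty":-412,"tz":80,"spin":-0.575},{"gripper":85,"tx":-473,"ty":-412,"tz":80,"spin":-0.575},{"gripper":85,"tx":-473,"ty":-412,"tz":80,"spin":-0.575},{"gripper":85,"tx":-473,"ty":-412,"tz":80,"spin":-0.575},{"gripper":85,"tx":-473,"ty":-412,"tz":80,"spin":-0.575},{"gripper":85,"tx":-473,"ty":-412,"tz":80,"spin":-0.575},{"gripper":85,"tx":-473,"ty":-412,"tz":80,"spin":-0.575},{"gripper":85,"tx":-473,"ty":-412,"tz":80,"spin":-0.575},{"gripper":85,"tx":-473,"ty":-412,"tz":80,"spin":-0.575},{"gripper":85,"tx":-473,"ty":-412,"tz":80,"spin":-0.575},{"gripper":85,"tx":-473,"ty":-412,"tz":80,"spin":-0.575},{"gripper":85,"tx":-473,"ty":-412,"tz":80,"spin":-0.575}]'
cat >> h.py <<'E'
C=np.array([566.4,-38.5]);BY=np.array([-.1405,.990]);BX=np.array([.990,.1405])
def tob(p): d=np.array(p)[:2]-C;return np.round([d@BX,d@BY],1)
def to(x,y,z):  # shift in tool mm to reach board (x,y), height z
    s=sense();M=R.from_rotvec(s["tool_rot"]).as_matrix();p=np.array([*(C+x*BX+y*BY),z])
    a=np.degrees(np.arctan2(M[1,1],M[0,1]));print("tool angle",a.round(2),"spin",-np.radians(98.08-a).round(3),"at",tob(np.array(s["eef_pos"])*1000),"t",s["time_s"])
    print("shift",(M.T@(p-np.array(s["eef_pos"])*1000)).round(1),"F",np.round(s["ft_force"],2))
E
python3 -c "
from h import *
to(-81,-24,150)"
```

```text
time_s: 2.05
eef_pos: [0.4254, 0.0645, 0.1931]
tool_rot: [-0.221, 3.133, -0.0]
ft_force: [1.6, -0.1, -0.1]
gripper_width: 0.0852
grasp_force: 0.0
tool angle 98.08 spin 0.0 at [-125.1  121.8] t 2.05
shift [ -44.1 -145.8   43.1] F [ 1.6  -0.08 -0.08]
```

```bash
python3 -m inch '[{"gripper":85,"tx":-44,"ty":-146,"tz":60},{"gripper":85,"tx":-44,"ty":-146,"tz":60},{"gripper":85,"tx":-44,"ty":-146,"tz":60},{"gripper":85,"tx":-44,"ty":-146,"tz":60},{"gripper":85,"tx":-44,"ty":-146,"tz":60},{"gripper":85,"tx":-44,"ty":-146,"tz":60}]'
python3 - <<'E'
from h import *
to(-81,-24,42)
for b in blocks("top"): print(b,tob(b[2]))
E
```

```text
tool angle 98.08 spin 0.0 at [-125.1  121.8] t 2.05
shift [ -44.  -145.8  151.1] F [ 1.6  -0.08 -0.08]
(0.72, array([280., 182.]), array([646.7, -30.3]), array([70.6, 65.6]), 2.9) [80.6 -3.2]
(0.69, array([300., 239.]), array([487.7, -74.6]), array([66. , 63.9]), 9.3) [-83.  -24.7]
(0.55, array([278., 215.]), array([560.7, -25.5]), array([66.1, 57.9]), 5.6) [-3.8 13.7]invalid input
```

```bash
python3 -m inch '[{"gripper":85,"tx":-44,"ty":-146,"tz":60,"spin":0},{"gripper":85,"tx":-44,"ty":-146,"tz":60,"spin":0},{"gripper":85,"tx":-44,"ty":-146,"tz":60,"spin":0},{"gripper":85,"tx":-44,"ty":-146,"tz":60,"spin":0},{"gripper":85,"tx":-44,"ty":-146,"tz":60,"spin":0},{"gripper":85,"tx":-44,"ty":-146,"tz":60,"spin":0}]'
python3 - <<'E'
from h import *
to(-81,-24,42)
E
```

```text
time_s: 2.65
eef_pos: [0.489, -0.0728, 0.1319]
tool_rot: [0.217, -3.132, -0.002]
ft_force: [-0.2, 0.1, 0.5]
gripper_width: 0.0851
grasp_force: 0.0
tool angle 97.92 spin -0.003 at [-81.5 -23. ] t 2.65
shift [-0.7 -1.1 89.9] F [-0.18  0.1   0.47]
```

```bash
python3 -m inch '[{"gripper":85,"tx":-1,"ty":-1,"tz":30,"spin":0},{"gripper":85,"tx":-1,"ty":-1,"tz":60,"spin":0},{"gripper":85,"tx":-1,"ty":-1,"tz":82,"spin":0},{"gripper":85,"tx":-1,"ty":-1,"tz":90,"spin":0},{"gripper":68,"tx":-1,"ty":-1,"tz":90,"spin":0},{"gripper":68,"tx":-1,"ty":-1,"tz":90,"spin":0},{"gripper":68,"tx":-1,"ty":-1,"tz":90,"spin":0},{"gripper":68,"tx":-1,"ty":-1,"tz":90,"spin":0}]' 20
python3 - <<'E'
from h import *
to(-81,-24,42)
for n in("top","side"):
    im=camera(n);cv2.imwrite(f"pics/{n}1.png",cv2.resize(im[120:300,200:400,::-1],None,fx=3,fy=3,interpolation=2))
E
```

```text
time_s: 3.32
eef_pos: [0.4913, -0.0728, 0.0446]
tool_rot: [-0.222, 3.131, -0.002]
ft_force: [-0.1, -0.2, -0.4]
gripper_width: 0.068
grasp_force: 0.0
tool angle 98.12 spin 0.001 at [-79.2 -23.4] t 3.3167
shift [ 1.8 -0.6  2.6] F [-0.11 -0.2  -0.45]
```

View pics/side1.png

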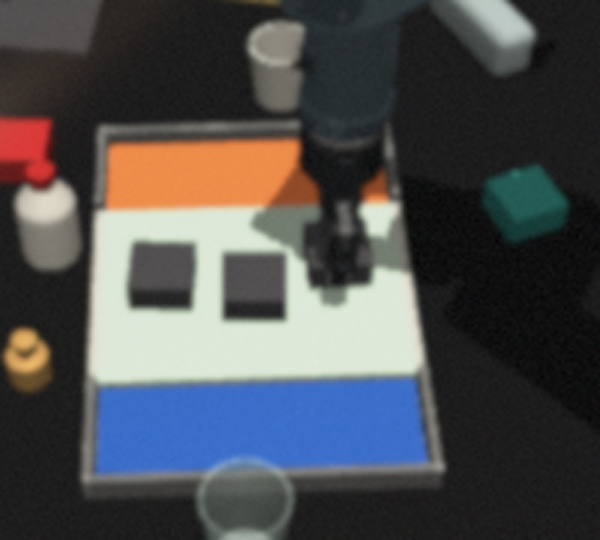

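The fingers straddle the near block (crop (340,260)), clear of the glass and of the other blocks. Next is a test push at 50 mm/s towards +y.

```bash
python3 -m inch '[{"gripper":68,"tx":0,"ty":4.2,"tz":2,"spin":0},{"gripper":68,"tx":0,"ty":8.4,"tz":2,"spin":0},{"gripper":68,"tx":0,"ty":12.5,"tz":2,"spin":0},{"gripper":68,"tx":0,"ty":16.7,"tz":2,"spin":0},{"gripper":68,"tx":0,"ty":20.8,"tz":2,"spin":0},{"gripper":68,"tx":0,"ty":25,"tz":2,"spin":0},{"gripper":68,"tx":0,"ty":29.2,"tz":2,"spin":0}]'
for i in 1 2; do python3 -m inch '[{"gripper":68,"tx":0,"ty":4.2,"tz":0,"spin":0},{"gripper":68,"tx":0,"ty":8.4,"tz":0,"spin":0}]'|grep -E "pos|force"; done
python3 - <<'E'
from h import *
to(-81,-24,42)
for n in("side",):
    for b in blocks(n): print(b,tob(b[2]))
E
```

```text
time_s: 4.0
eef_pos: [0.486, -0.0434, 0.041]
tool_rot: [-0.222, 3.134, -0.0]
ft_force: [1.1, -2.4, 2.0]
gripper_width: 0.068
grasp_force: 1.3
eef_pos: [0.4847, -0.035, 0.0409]
ft_force: [1.1, -2.6, 2.6]
grasp_force: 1.3
eef_pos: [0.4836, -0.0267, 0.0409]
ft_force: [0.5, -3.2, 2.6]
grasp_force: 1.3
tool angle 98.09 spin 0.0 at [-80.4  23.3] t 4.3333
shift [  0.6 -47.3  -1.1] F [ 0.54 -3.15  2.62]
(0.75, array([255., 214.]), array([646. , -17.7]), array([62.5, 80.1]), 5.7) [81.7  9.4]
(0.6, array([282., 214.]), array([561.1, -13.4]), array([58.2, 82.3]), 4.6) [-1.7 25.6]
(0.56, array([309., 217.]), array([481.4, -18.8]), array([62.3, 82.4]), 8.3) [-81.4  31.4]
```

Fz of +2.6 N suggests a fingertip may be scraping the glass. I'll raise 4 mm and feel again.

```bash
python3 -m inch '[{"gripper":68,"tx":0,"ty":0,"tz":-4,"spin":0},{"gripper":68,"tx":0,"ty":0,"tz":-4,"spin":0},{"gripper":68,"tx":0,"ty":4.2,"tz":-4,"spin":0},{"gripper":68,"tx":0,"ty":8.4,"tz":-4,"spin":0},{"gripper":68,"tx":0,"ty":12.6,"tz":-4,"spin":0}]'|grep -E "pos|force"
for i in 1 2; do python3 -m inch '[{"gripper":68,"tx":0,"ty":4.2,"tz":0,"spin":0},{"gripper":68,"tx":0,"ty":8.4,"tz":0,"spin":0}]'|grep -E "pos|force"; done
```

```text
eef_pos: [0.4822, -0.0147, 0.0451]
ft_force: [0.7, -2.5, 1.2]
grasp_force: 1.3
eef_pos: [0.4809, -0.0061, 0.0451]
ft_force: [0.1, -2.1, 2.5]
grasp_force: 1.4
eef_pos: [0.4796, 0.0024, 0.045]
ft_force: [0.2, -3.0, 2.3]
grasp_force: 1.3
```

```bash
python3 -m inch '[{"gripper":68,"tx":0,"ty":-2,"tz":0,"spin":0},{"gripper":68,"tx":0,"ty":-4,"tz":0,"spin":0},{"gripper":68,"tx":0,"ty":-4,"tz":0,"spin":0},{"gripper":68,"tx":0,"ty":-4,"tz":0,"spin":0}]'|grep -E "pos|force"
python3 -m inch '[{"gripper":68,"tx":0,"ty":-5,"tz":0,"spin":0},{"gripper":68,"tx":0,"ty":-10,"tz":0,"spin":0},{"gripper":68,"tx":0,"ty":-15,"tz":0,"spin":0},{"gripper":68,"tx":0,"ty":-20,"tz":0,"spin":0},{"gripper":68,"tx":0,"ty":-25,"tz":0,"spin":0},{"gripper":68,"tx":0,"ty":-30,"tz":0,"spin":0},{"gripper":68,"tx":0,"ty":-35,"tz":0,"spin":0}]'|grep -E "pos|force"
for i in 1 2 3; do python3 -m inch '[{"gripper":68,"tx":0,"ty":-5,"tz":0,"spin":0},{"gripper":68,"tx":0,"ty":-10,"tz":0,"spin":0}]'|grep -E "pos|force"; done
python3 -c "
from h import *
to(-81,-60,45)"
```

```text
eef_pos: [0.4798, -0.002, 0.0447]
ft_force: [-0.6, 0.4, -0.3]
grasp_force: 0.0
eef_pos: [0.485, -0.0373, 0.0448]
ft_force: [-0.5, 1.5, -2.8]
grasp_force: 0.9
eef_pos: [0.4864, -0.0471, 0.0449]
ft_force: [0.3, 1.9, -0.6]
grasp_force: 0.9
eef_pos: [0.4879, -0.057, 0.0449]
ft_force: [-1.5, 1.3, -1.0]
grasp_force: 0.9
eef_pos: [0.4893, -0.0668, 0.0449]
ft_force: [0.4, 1.6, -0.6]
grasp_force: 0.9
tool angle 98.09 spin 0.0 at [-80.3 -17.2] t 6.6
shift [  0.7 -42.8  -0.1] F [ 0.45  1.56 -0.55]
```

```bash
python3 -m inch '[{"gripper":68,"tx":0,"ty":-10,"tz":0,"spin":0},{"gripper":68,"tx":0,"ty":-20,"tz":0,"spin":0},{"gripper":68,"tx":0,"ty":-30,"tz":0,"spin":0}]'|grep -E "pos|force"
for i in 1 2 3; do python3 -m inch '[{"gripper":68,"tx":0,"ty":-10,"tz":0,"spin":0}]'|grep -E "pos|force"; done
python3 -m inch '[{"gripper":68,"tx":0,"ty":0,"tz":0,"spin":0},{"gripper":68,"tx":0,"ty":4,"tz":0,"spin":0},{"gripper":68,"tx":0,"ty":4,"tz":0,"spin":0},{"gripper":68,"tx":0,"ty":4,"tz":0,"spin":0}]'|grep -E "pos|force"
python3 -m inch '[{"gripper":68,"tx":0,"ty":10,"tz":0,"spin":0},{"gripper":68,"tx":0,"ty":20,"tz":0,"spin":0},{"gripper":68,"tx":0,"ty":30,"tz":0,"spin":0},{"gripper":68,"tx":0,"ty":40,"tz":0,"spin":0}]'|grep -E "pos|force"
for i in 1 2 3; do python3 -m inch '[{"gripper":68,"tx":0,"ty":10,"tz":0,"spin":0}]'|grep -E "pos|force"; done
python3 -c "
from h import *
to(-81,-60,45)"
```

```text
eef_pos: [0.4937, -0.0972, 0.045]
ft_force: [0.4, 1.8, -1.4]
grasp_force: 0.9
eef_pos: [0.4951, -0.1072, 0.045]
ft_force: [-0.0, 1.9, -1.2]
grasp_force: 0.9
eef_pos: [0.4964, -0.1171, 0.0449]
ft_force: [-0.3, 2.2, -0.8]
grasp_force: 1.0
eef_pos: [0.4978, -0.127, 0.045]
ft_force: [-0.3, 1.6, -0.7]
grasp_force: 1.0
eef_pos: [0.497, -0.1215, 0.045]
ft_force: [0.1, -1.6, -0.6]
grasp_force: 0.5
eef_pos: [0.4916, -0.0812, 0.0452]
ft_force: [0.8, -3.4, 2.1]
grasp_force: 1.3
eef_pos: [0.4901, -0.0711, 0.0452]
ft_force: [0.4, -2.5, 2.1]
grasp_force: 1.3
eef_pos: [0.4886, -0.0612, 0.0452]
ft_force: [-0.0, -2.9, 2.8]
grasp_force: 1.3
eef_pos: [0.4872, -0.0513, 0.0451]
ft_force: [0.8, -2.5, 1.6]
grasp_force: 1.3
tool angle 98.12 spin 0.001 at [-80.3  -1.6] t 8.0167
shift [  0.8 -58.4   0.1] F [ 0.76 -2.52  1.58]
```

```bash
python3 -m inch '[{"gripper":85,"tx":0,"ty":0,"tz":0,"spin":0},{"gripper":85,"tx":0,"ty":0,"tz":0,"spin":0},{"gripper":85,"tx":0,"ty":8,"tz":0,"spin":0},{"gripper":85,"tx":0,"ty":20,"tz":0,"spin":0},{"gripper":85,"tx":0,"ty":35,"tz":0,"spin":0},{"gripper":85,"tx":0,"ty":52,"tz":0,"spin":0},{"gripper":85,"tx":0,"ty":70,"tz":0,"spin":0}]'|grep -E "pos|force"
python3 -m inch '[{"gripper":85,"tx":0,"ty":0,"tz":0,"spin":0},{"gripper":85,"tx":0,"ty":0,"tz":0,"spin":0},{"gripper":85,"tx":0,"ty":0,"tz":0,"spin":0},{"gripper":85,"tx":0,"ty":0,"tz":0,"spin":0},{"gripper":85,"tx":0,"ty":0,"tz":0,"spin":0},{"gripper":85,"tx":0,"ty":0,"tz":0,"spin":0}]'|grep -E "pos|force"
python3 - <<'E'
from h import *
to(-81,-24,42)
for n in("top","side"):
    for b in blocks(n): print(b,tob(b[2]))
    im=camera(n);cv2.imwrite(f"pics/{n}2.png",cv2.resize(im[140:300,200:400,::-1],None,fx=4,fy=3.7,interpolation=2))
E
```

```text
eef_pos: [0.4774, 0.0173, 0.0449]
ft_force: [1.7, -2.0, 1.0]
grasp_force: 1.1
eef_pos: [0.4775, 0.0162, 0.0449]
ft_force: [-0.0, -0.4, 0.2]
grasp_force: 0.0
tool angle 98.03 spin -0.001 at [-80.3  66.7] t 9.1
shift [  0.6 -90.7   2.9] F [-0.01 -0.39  0.18]
(0.94, array([282., 184.]), array([645.6, -31.6]), array([67.5, 60.2]), 3.5) [79.4 -4.3]
(0.44, array([261., 253.]), array([448.9,  20.4]), array([42.6, 16. ]), 89.0) [-108.    74.8]
(0.84, array([311., 233.]), array([474.4,  30.6]), array([61.2, 78. ]), 5.7) [-81.4  81.3]
(0.68, array([253., 212.]), array([646.2, -17.7]), array([62.5, 80.1]), 5.7) [81.9  9.4]
(0.63, array([284., 216.]), array([560.2, -11.7]), array([56.8, 79.7]), 4.6) [-2.4 27.4]
```

View pics/side2.png

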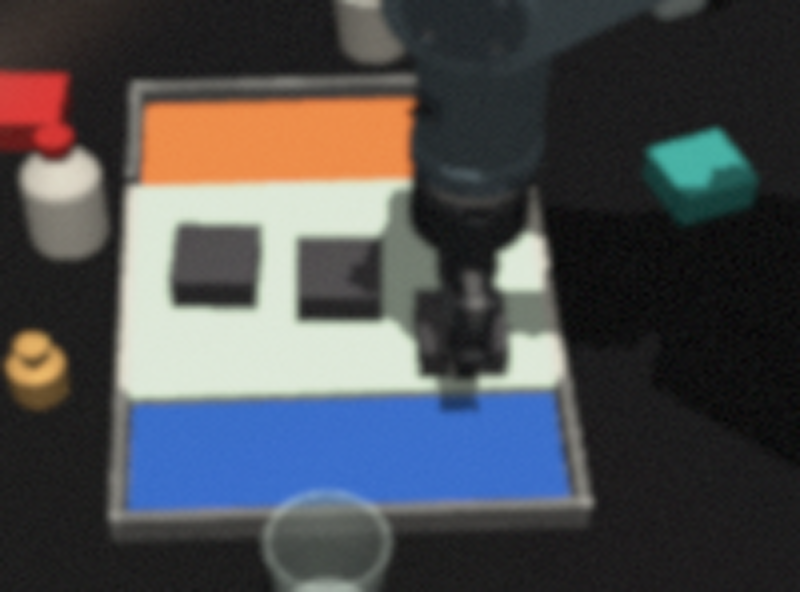

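```bash
python3 - <<'E'
from h import *
for p in((315.5,241.4),(284.5,226.5),(253.5,222.7)): print(tob(ray("side",p,.014)*1000))
E
python3 -c "
import cv2;a=cv2.imread('pics/top2.png');cv2.imwrite('pics/t2.png',a)"
```

```text
[-82.3  97.4]
[-1.6 42.5]
[83.7 25.3]
```

```bash
python3 -c "
from cell import *
s=sense();print({k:s[k] for k in s if 'ft' in k},s['tau'])"
```

```text
{'ft_force': array([-0.58642493, -0.33197408,  0.24468355]), 'ft_torque': array([-0.02485778, -0.04776314,  0.01514195])} [-4.27084160e-02 -4.18578815e+01 -1.90878028e+01 -1.94550761e-03
 -3.36887924e-04 -4.07856505e-04]
```

Block N stopped about 13 mm past the pad, front edge at board y 97, which isn't conclusive. I'll run the same test on the middle block and compare.

```bash
python3 -m inch '[{"gripper":85,"tx":0,"ty":0,"tz":-40,"spin":0},{"gripper":85,"tx":0,"ty":0,"tz":-60,"spin":0},{"gripper":85,"tx":-40,"ty":-27,"tz":-60,"spin":0},{"gripper":85,"tx":-79,"ty":-54,"tz":-60,"spin":0},{"gripper":85,"tx":-79,"ty":-54,"tz":-60,"spin":0},{"gripper":85,"tx":-79,"ty":-54,"tz":-30,"spin":0},{"gripper":85,"tx":-79,"ty":-54,"tz":-4,"spin":0},{"gripper":68,"tx":-79,"ty":-54,"tz":-1,"spin":0},{"gripper":68,"tx":-79,"ty":-54,"tz":-1,"spin":0},{"gripper":68,"tx":-79,"ty":-54,"tz":-1,"spin":0}]'
python3 -m inch '[{"gripper":68,"tx":0,"ty":4.2,"tz":0,"spin":0},{"gripper":68,"tx":0,"ty":8.4,"tz":0,"spin":0},{"gripper":68,"tx":0,"ty":12.6,"tz":0,"spin":0}]'|grep -E "pos|force"
for i in 1 2 3 4; do python3 -m inch '[{"gripper":68,"tx":0,"ty":4.2,"tz":0,"spin":0},{"gripper":68,"tx":0,"ty":8.4,"tz":0,"spin":0}]'|grep -E "force"; done
python3 -m inch '[{"gripper":68,"tx":0,"ty":-4,"tz":0,"spin":0},{"gripper":68,"tx":0,"ty":-8.4,"tz":0,"spin":0},{"gripper":68,"tx":0,"ty":-12.6,"tz":0,"spin":0},{"gripper":68,"tx":0,"ty":-16.8,"tz":0,"spin":0}]'|grep -E "pos|force"
for i in 1 2 3 4; do python3 -m inch '[{"gripper":68,"tx":0,"ty":-4.2,"tz":0,"spin":0},{"gripper":68,"tx":0,"ty":-8.4,"tz":0,"spin":0}]'|grep -E "force"; done
python3 -c "
from h import *
to(-81,-60,45)"
```

```text
time_s: 10.23
eef_pos: [0.5634, -0.0255, 0.0465]
tool_rot: [-0.222, 3.134, -0.0]
ft_force: [0.8, -0.6, -0.7]
gripper_width: 0.0681
grasp_force: 0.0
eef_pos: [0.5626, -0.0131, 0.0476]
ft_force: [1.3, -1.1, 2.6]
grasp_force: 1.3
ft_force: [0.6, -1.8, 2.7]
grasp_force: 1.3
ft_force: [0.7, -2.8, 2.1]
grasp_force: 1.3
ft_force: [1.6, -2.5, 2.3]
grasp_force: 1.3
ft_force: [0.7, -2.3, 1.9]
grasp_force: 1.3
eef_pos: [0.5586, 0.0035, 0.0455]
ft_force: [-0.2, 1.7, -1.3]
grasp_force: 0.9
ft_force: [-0.2, 1.7, -1.4]
grasp_force: 0.8
ft_force: [0.2, 2.1, -1.5]
grasp_force: 0.9
ft_force: [-1.1, 1.8, -0.8]
grasp_force: 0.9
ft_force: [-1.0, 1.9, -1.8]
grasp_force: 0.9
tool angle 98.09 spin 0.0 at [-1.3  8.6] t 12.15
shift [ 79.7 -68.6   0.9] F [-0.98  1.89 -1.83]
```

Forces match block N almost exactly. Next is the far block.

```bash
python3 -m inch '[{"gripper":85,"tx":0,"ty":4,"tz":0,"spin":0},{"gripper":85,"tx":0,"ty":4,"tz":-30,"spin":0},{"gripper":85,"tx":0,"ty":4,"tz":-60,"spin":0},{"gripper":85,"tx":-40,"ty":-7,"tz":-60,"spin":0},{"gripper":85,"tx":-80,"ty":-13,"tz":-60,"spin":0},{"gripper":85,"tx":-82,"ty":-13,"tz":-60,"spin":0},{"gripper":85,"tx":-82,"ty":-13,"tz":-30,"spin":0},{"gripper":85,"tx":-82,"ty":-13,"tz":-4,"spin":0},{"gripper":68,"tx":-82,"ty":-13,"tz":0,"spin":0},{"gripper":68,"tx":-82,"ty":-13,"tz":0,"spin":0},{"gripper":68,"tx":-82,"ty":-13,"tz":0,"spin":0}]'
python3 -m inch '[{"gripper":68,"tx":0,"ty":4.2,"tz":0,"spin":0},{"gripper":68,"tx":0,"ty":8.4,"tz":0,"spin":0},{"gripper":68,"tx":0,"ty":12.6,"tz":0,"spin":0}]'|grep -E "pos|force"
for i in 1 2 3 4; do python3 -m inch '[{"gripper":68,"tx":0,"ty":4.2,"tz":0,"spin":0},{"gripper":68,"tx":0,"ty":8.4,"tz":0,"spin":0}]'|grep -E "force"; done
python3 -m inch '[{"gripper":68,"tx":0,"ty":-4,"tz":0,"spin":0},{"gripper":68,"tx":0,"ty":-8.4,"tz":0,"spin":0},{"gripper":68,"tx":0,"ty":-12.6,"tz":0,"spin":0},{"gripper":68,"tx":0,"ty":-16.8,"tz":0,"spin":0}]'|grep -E "pos|force"
for i in 1 2 3 4; do python3 -m inch '[{"gripper":68,"tx":0,"ty":-4.2,"tz":0,"spin":0},{"gripper":68,"tx":0,"ty":-8.4,"tz":0,"spin":0}]'|grep -E "force"; done
python3 -c "
from h import *
to(81,-60,45)"
```

```text
time_s: 13.07
eef_pos: [0.6471, -0.0311, 0.0466]
tool_rot: [-0.222, 3.133, -0.0]
ft_force: [0.6, 0.7, -0.4]
gripper_width: 0.0678
grasp_force: 0.0
eef_pos: [0.646, -0.0184, 0.0476]
ft_force: [0.3, -1.1, 1.1]
grasp_force: 1.2
ft_force: [-1.0, 0.1, 1.3]
grasp_force: 0.2
ft_force: [-0.6, -0.7, 0.6]
grasp_force: 0.2
ft_force: [0.1, -0.5, -0.4]
grasp_force: 0.2
ft_force: [0.1, -1.1, 0.1]
grasp_force: 0.2
eef_pos: [0.6428, -0.0027, 0.0459]
ft_force: [0.5, 0.1, -0.3]
grasp_force: 0.1
ft_force: [0.0, 0.7, 0.5]
grasp_force: 0.2
ft_force: [-0.1, 0.2, -0.5]
grasp_force: 0.2
ft_force: [-0.5, 0.7, -0.6]
grasp_force: 0.2
ft_force: [0.2, 0.6, -1.3]
grasp_force: 0.2
tool angle 98.09 spin 0.0 at [80.7 -8.5] t 14.9833
shift [ -0.3 -51.5   0.9] F [ 0.18  0.59 -1.27]
```

Block F drags far less (about 0.5 N, pad force 0.2 against 1.3), so F is polished and goes to blue (+y). N and M are rough and go to orange (−y). Pushing F now.

```bash
python3 -m inch '[{"gripper":68,"tx":0,"ty":3,"tz":2,"spin":0},{"gripper":68,"tx":0,"ty":7,"tz":3,"spin":0},{"gripper":68,"tx":0,"ty":14,"tz":3,"spin":0},{"gripper":68,"tx":0,"ty":22,"tz":3,"spin":0},{"gripper":68,"tx":0,"ty":30,"tz":3,"spin":0},{"gripper":68,"tx":0,"ty":38,"tz":3,"spin":0},{"gripper":68,"tx":0,"ty":46,"tz":3,"spin":0},{"gripper":68,"tx":0,"ty":54,"tz":3,"spin":0},{"gripper":68,"tx":0,"ty":62,"tz":3,"spin":0},{"gripper":68,"tx":0,"ty":70,"tz":3,"spin":0},{"gripper":68,"tx":0,"ty":76,"tz":3,"spin":0},{"gripper":68,"tx":0,"ty":82,"tz":3,"spin":0}]'|grep -E "pos|force"
python3 -m inch '[{"gripper":68,"tx":0,"ty":6,"tz":0,"spin":0},{"gripper":68,"tx":0,"ty":12,"tz":0,"spin":0},{"gripper":68,"tx":0,"ty":18,"tz":0,"spin":0},{"gripper":68,"tx":0,"ty":24,"tz":0,"spin":0},{"gripper":68,"tx":0,"ty":30,"tz":0,"spin":0},{"gripper":68,"tx":0,"ty":36,"tz":0,"spin":0},{"gripper":68,"tx":0,"ty":42,"tz":0,"spin":0},{"gripper":68,"tx":0,"ty":48,"tz":0,"spin":0},{"gripper":68,"tx":0,"ty":54,"tz":0,"spin":0},{"gripper":68,"tx":0,"ty":60,"tz":0,"spin":0},{"gripper":68,"tx":0,"ty":66,"tz":0,"spin":0},{"gripper":68,"tx":0,"ty":72,"tz":0,"spin":0}]'|grep -E "pos|force"
python3 -m inch '[{"gripper":68,"tx":0,"ty":3,"tz":0,"spin":0},{"gripper":68,"tx":0,"ty":6,"tz":0,"spin":0},{"gripper":68,"tx":0,"ty":6,"tz":0,"spin":0},{"gripper":68,"tx":0,"ty":3,"tz":0,"spin":0},{"gripper":68,"tx":0,"ty":3,"tz":0,"spin":0}]'|grep -E "pos|force"
python3 - <<'E'
from h import *
to(-2,12.5,46)
for n in("top","side"):
    for b in blocks(n): print(b,tob(b[2]))
im=camera("side");cv2.imwrite("pics/side3.png",cv2.resize(im[140:300,200:400,::-1],None,fx=4,fy=3.7,interpolation=2))
E
```

```text
eef_pos: [0.6358, 0.0467, 0.043]
ft_force: [-0.0, -0.5, -0.7]
grasp_force: 0.3
eef_pos: [0.6257, 0.1176, 0.0429]
ft_force: [0.8, -2.3, -1.4]
grasp_force: 1.0
eef_pos: [0.6254, 0.1198, 0.0429]
ft_force: [0.1, -0.3, 0.2]
grasp_force: 0.0
tool angle 98.08 spin 0.0 at [ 80.7 148.4] t 17.4
shift [  82.7 -135.9   -3.1] F [ 0.14 -0.28  0.19]
(0.91, array([266., 245.]), array([475.2,  15.5]), array([64.2, 59.5]), 7.8) [-82.7  66.3]
(0.66, array([282., 214.]), array([558.6, -29.4]), array([64.7, 62.5]), 7.9) [-6.4 10.1]
(0.82, array([259., 259.]), array([622. , 134.6]), array([58.1, 77.4]), 9.0) [ 79.4 163.6]
(0.75, array([285., 216.]), array([558.2, -15.7]), array([56.9, 79.4]), 6.3) [-4.9 23.7]
(0.71, array([313., 229.]), array([474.4,  28.8]), array([61.3, 81.5]), 5.7) [-81.6  79.6]
```

View pics/side3.png

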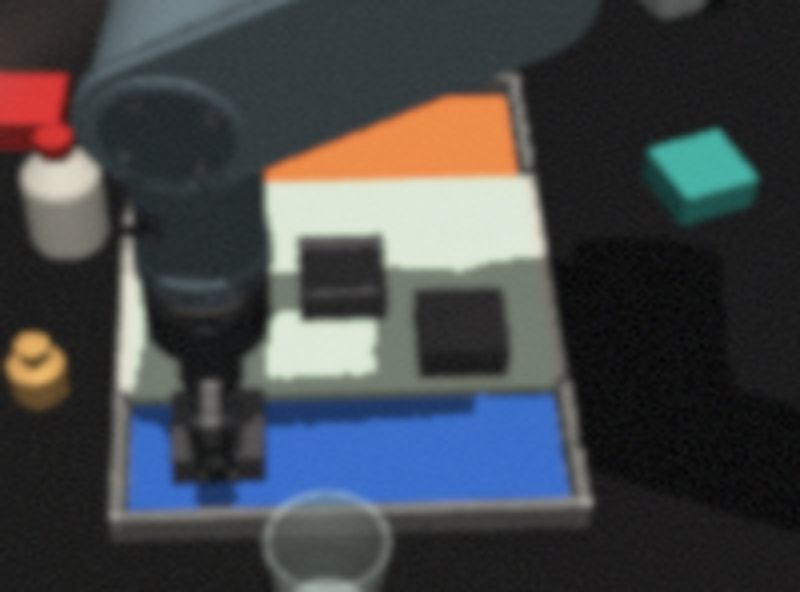

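F lies flat in the blue tray at about y 148 (crop (218,440)). Now M: lift over and push it to −y.

```bash
python3 -m inch '[{"gripper":68,"tx":0,"ty":0,"tz":-30,"spin":0},{"gripper":75,"tx":0,"ty":0,"tz":-65,"spin":0},{"gripper":85,"tx":28,"ty":-34,"tz":-65,"spin":0},{"gripper":85,"tx":55,"ty":-68,"tz":-65,"spin":0},{"gripper":85,"tx":80,"ty":-102,"tz":-65,"spin":0},{"gripper":85,"tx":83,"ty":-137,"tz":-65,"spin":0},{"gripper":85,"tx":83,"ty":-137,"tz":-65,"spin":0},{"gripper":85,"tx":83,"ty":-137,"tz":-35,"spin":0},{"gripper":85,"tx":83,"ty":-137,"tz":-8,"spin":0},{"gripper":68,"tx":83,"ty":-137,"tz":0,"spin":0},{"gripper":68,"tx":83,"ty":-137,"tz":0,"spin":0},{"gripper":68,"tx":83,"ty":-137,"tz":0,"spin":0}]'
python3 -m inch '[{"gripper":68,"tx":0,"ty":-4,"tz":0,"spin":0},{"gripper":68,"tx":0,"ty":-10,"tz":0,"spin":0},{"gripper":68,"tx":0,"ty":-17,"tz":0,"spin":0},{"gripper":68,"tx":0,"ty":-24,"tz":0,"spin":0},{"gripper":68,"tx":0,"ty":-31,"tz":0,"spin":0},{"gripper":68,"tx":0,"ty":-38,"tz":0,"spin":0},{"gripper":68,"tx":0,"ty":-45,"tz":0,"spin":0},{"gripper":68,"tx":0,"ty":-52,"tz":0,"spin":0},{"gripper":68,"tx":0,"ty":-59,"tz":0,"spin":0},{"gripper":68,"tx":0,"ty":-66,"tz":0,"spin":0},{"gripper":68,"tx":0,"ty":-73,"tz":0,"spin":0},{"gripper":68,"tx":0,"ty":-80,"tz":0,"spin":0}]'
python3 -c "
from h import *
to(-2,-150,43)"
```

```text
time_s: 18.65
eef_pos: [0.5626, -0.0267, 0.0431]
tool_rot: [0.222, -3.133, -0.0]
ft_force: [-0.4, -0.4, 0.9]
gripper_width: 0.0682
grasp_force: 0.0
time_s: 19.65
eef_pos: [0.5737, -0.107, 0.0428]
tool_rot: [0.222, -3.134, -0.0]
ft_force: [0.2, 1.9, 1.7]
gripper_width: 0.0682
grasp_force: 1.3
tool angle 98.09 spin 0.0 at [ -2.4 -68.8] t 19.65
shift [ -0.4 -81.2  -0.2] F [0.18 1.88 1.65]
```

```bash
python3 -m inch '[{"gripper":68,"tx":0,"ty":-7,"tz":0,"spin":0},{"gripper":68,"tx":0,"ty":-14,"tz":0,"spin":0},{"gripper":68,"tx":0,"ty":-21,"tz":0,"spin":0},{"gripper":68,"tx":0,"ty":-28,"tz":0,"spin":0},{"gripper":68,"tx":0,"ty":-35,"tz":0,"spin":0},{"gripper":68,"tx":0,"ty":-42,"tz":0,"spin":0},{"gripper":68,"tx":0,"ty":-49,"tz":0,"spin":0},{"gripper":68,"tx":0,"ty":-56,"tz":0,"spin":0},{"gripper":68,"tx":0,"ty":-63,"tz":0,"spin":0},{"gripper":68,"tx":0,"ty":-70,"tz":0,"spin":0},{"gripper":68,"tx":0,"ty":-75,"tz":0,"spin":0},{"gripper":68,"tx":0,"ty":-80,"tz":0,"spin":0}]'|grep -E "pos|force"
python3 -m inch '[{"gripper":68,"tx":0,"ty":0,"tz":0,"spin":0},{"gripper":68,"tx":0,"ty":3,"tz":0,"spin":0},{"gripper":68,"tx":0,"ty":3,"tz":-30,"spin":0},{"gripper":68,"tx":0,"ty":3,"tz":-65,"spin":0},{"gripper":68,"tx":0,"ty":3,"tz":-65,"spin":0}]'
python3 - <<'E'
from h import *
to(-81.5,67,43)
for n in("top","side"):
    for b in blocks(n): print(b,tob(b[2]))
E
```

```text
eef_pos: [0.5841, -0.1852, 0.0419]
ft_force: [0.1, 5.5, -2.5]
grasp_force: 2.4
time_s: 21.07
eef_pos: [0.5887, -0.185, 0.1152]
tool_rot: [-0.222, 3.123, -0.012]
ft_force: [2.2, -0.4, 0.8]
gripper_width: 0.068
grasp_force: 0.0
tool angle 98.12 spin 0.001 at [   1.5 -148.1] t 21.0667
shift [ 83.6 215.8  69.4] F [ 2.16 -0.36  0.81]
(0.94, array([261., 241.]), array([475.2,  16.3]), array([63.5, 58. ]), 7.8) [-82.6  67.1]
(0.75, array([227., 194.]), array([621.4, 114.3]), array([67.9, 65.7]), 7.4) [ 75.9 143.5]
(0.84, array([286., 179.]), array([ 576.3, -159.9]), array([58.5, 87.5]), 6.4) [  -7.3 -121.6]
(0.7, array([252., 260.]), array([621.8, 132.8]), array([59.1, 81.1]), 9.0) [ 78.9 161.8]
(0.59, array([314., 231.]), array([474.4,  30.4]), array([61.6, 84.8]), 5.7) [-81.4  81.1]
```

```bash
python3 -m inch '[{"gripper":85,"tx":14,"ty":36,"tz":0,"spin":0},{"gripper":85,"tx":28,"ty":72,"tz":0,"spin":0},{"gripper":85,"tx":42,"ty":108,"tz":0,"spin":0},{"gripper":85,"tx":56,"ty":144,"tz":0,"spin":0},{"gripper":85,"tx":70,"ty":180,"tz":0,"spin":0},{"gripper":85,"tx":83,"ty":214,"tz":0,"spin":0},{"gripper":85,"tx":83,"ty":214,"tz":0,"spin":0},{"gripper":85,"tx":83,"ty":214,"tz":0,"spin":0}]'
python3 - <<'E'
from h import *
to(-81.5,67,43)
for n in("top","side"):
    for b in blocks(n): print(b,tob(b[2]))
im=camera("side");cv2.imwrite("pics/side4.png",cv2.resize(im[140:300,200:400,::-1],None,fx=4,fy=3.7,interpolation=2))
E
```

```text
time_s: 21.93
eef_pos: [0.4705, 0.0193, 0.107]
tool_rot: [0.227, -3.131, -0.0]
ft_force: [0.5, -0.2, -0.1]
gripper_width: 0.0851
grasp_force: 0.0
tool angle 98.29 spin 0.004 at [-86.9  70.7] t 21.9333
shift [-5.5 -3.7 64. ] F [ 0.49 -0.19 -0.1 ]
(0.76, array([335., 209.]), array([ 576.8, -179.2]), array([64.3, 61.8]), 5.4) [  -9.5 -140.8]
(0.58, array([221., 187.]), array([636.5, 129.9]), array([42.3, 74.5]), 45.8) [ 93.1 156.9]
(0.5, array([265., 254.]), array([450.9,  20.6]), array([18.4, 41.1]), 9.3) [-106.    74.7]
(0.67, array([285., 177.]), array([ 576.4, -160.1]), array([58.5, 88. ]), 6.4) [  -7.2 -121.8]
(0.63, array([314., 232.]), array([474.2,  30.6]), array([61.3, 78. ]), 5.7) [-81.6  81.4]
(0.62, array([254., 260.]), array([623.1, 134.5]), array([61.2, 77.1]), 9.9) [ 80.4 163.3]
```

View pics/side4.png

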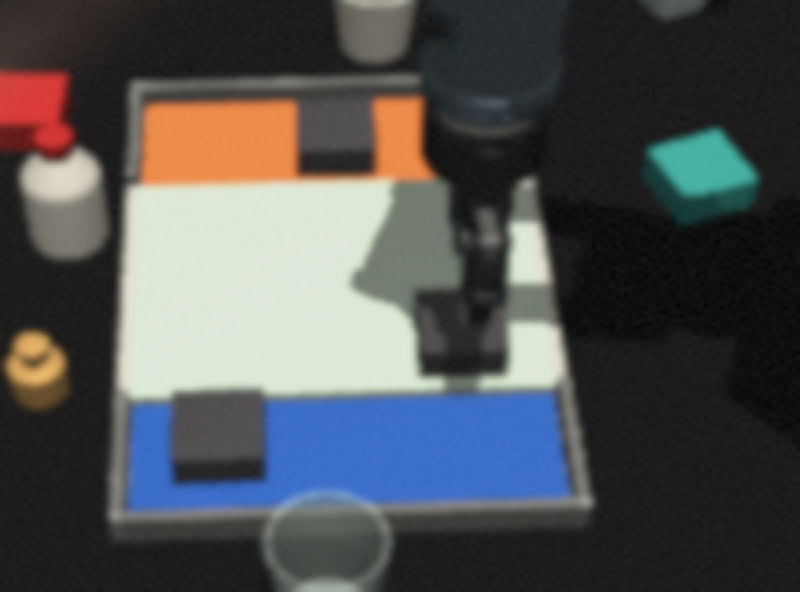

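Both sorted blocks lie inside their trays (M crop (337,135), F (218,435)). Now N.

```bash
python3 -m inch '[{"gripper":85,"tx":-5.5,"ty":-3.5,"tz":0,"spin":0},{"gripper":85,"tx":-5.5,"ty":-3.5,"tz":30,"spin":0},{"gripper":85,"tx":-5.5,"ty":-3.5,"tz":55,"spin":0},{"gripper":68,"tx":-5.5,"ty":-3.5,"tz":64,"spin":0},{"gripper":68,"tx":-5.5,"ty":-3.5,"tz":64,"spin":0},{"gripper":68,"tx":-5.5,"ty":-3.5,"tz":64,"spin":0},{"gripper":68,"tx":-5.5,"ty":-7,"tz":64,"spin":0},{"gripper":68,"tx":-5.5,"ty":-14,"tz":64,"spin":0},{"gripper":68,"tx":-5.5,"ty":-21,"tz":64,"spin":0},{"gripper":68,"tx":-5.5,"ty":-28,"tz":64,"spin":0},{"gripper":68,"tx":-5.5,"ty":-35,"tz":64,"spin":0},{"gripper":68,"tx":-5.5,"ty":-42,"tz":64,"spin":0}]'
python3 -m inch '[{"gripper":68,"tx":0,"ty":-8,"tz":0,"spin":0},{"gripper":68,"tx":0,"ty":-16,"tz":0,"spin":0},{"gripper":68,"tx":0,"ty":-24,"tz":0,"spin":0},{"gripper":68,"tx":0,"ty":-32,"tz":0,"spin":0},{"gripper":68,"tx":0,"ty":-40,"tz":0,"spin":0},{"gripper":68,"tx":0,"ty":-48,"tz":0,"spin":0},{"gripper":68,"tx":0,"ty":-56,"tz":0,"spin":0},{"gripper":68,"tx":0,"ty":-64,"tz":0,"spin":0},{"gripper":68,"tx":0,"ty":-72,"tz":0,"spin":0},{"gripper":68,"tx":0,"ty":-80,"tz":0,"spin":0},{"gripper":68,"tx":0,"ty":-88,"tz":0,"spin":0},{"gripper":68,"tx":0,"ty":-96,"tz":0,"spin":0}]'
python3 -c "
from h import *
to(-81.5,-153,43)
print(tob(ray('side',(284,186.8),.008)*1000),tob(ray('side',(254.5,269.7),.008)*1000))"
```

```text
time_s: 23.18
eef_pos: [0.4841, -0.024, 0.0445]
tool_rot: [-0.221, 3.133, -0.0]
ft_force: [0.1, 2.9, 2.5]
gripper_width: 0.0679
grasp_force: 1.3
time_s: 24.18
eef_pos: [0.4971, -0.119, 0.0439]
tool_rot: [0.222, -3.134, -0.0]
ft_force: [-0.3, 2.3, 2.0]
gripper_width: 0.0677
grasp_force: 1.2
tool angle 98.09 spin 0.0 at [-79.9 -69.9] t 24.1833
shift [  1.6 -83.1   0.9] F [-0.26  2.27  1.97]
[  -7.2 -115.4] [ 81.3 176.9]
```

```bash
python3 -m inch '[{"gripper":68,"tx":0,"ty":-7,"tz":0,"spin":0},{"gripper":68,"tx":0,"ty":-14,"tz":0,"spin":0},{"gripper":68,"tx":0,"ty":-21,"tz":0,"spin":0},{"gripper":68,"tx":0,"ty":-28,"tz":0,"spin":0},{"gripper":68,"tx":0,"ty":-35,"tz":0,"spin":0},{"gripper":68,"tx":0,"ty":-42,"tz":0,"spin":0},{"gripper":68,"tx":0,"ty":-49,"tz":0,"spin":0},{"gripper":68,"tx":0,"ty":-56,"tz":0,"spin":0},{"gripper":68,"tx":0,"ty":-63,"tz":0,"spin":0},{"gripper":68,"tx":0,"ty":-70,"tz":0,"spin":0},{"gripper":68,"tx":0,"ty":-77,"tz":0,"spin":0},{"gripper":68,"tx":0,"ty":-82,"tz":0,"spin":0}]'|grep -E "pos|force"
python3 -m inch '[{"gripper":68,"tx":0,"ty":0,"tz":0,"spin":0},{"gripper":68,"tx":0,"ty":3,"tz":0,"spin":0},{"gripper":68,"tx":0,"ty":3,"tz":-30,"spin":0},{"gripper":68,"tx":0,"ty":3,"tz":-70,"spin":0},{"gripper":68,"tx":0,"ty":3,"tz":-110,"spin":0},{"gripper":68,"tx":0,"ty":40,"tz":-130,"spin":0},{"gripper":68,"tx":0,"ty":80,"tz":-130,"spin":0},{"gripper":68,"tx":0,"ty":120,"tz":-130,"spin":0},{"gripper":68,"tx":0,"ty":160,"tz":-130,"spin":0},{"gripper":68,"tx":0,"ty":200,"tz":-130,"spin":0},{"gripper":68,"tx":0,"ty":200,"tz":-130,"spin":0},{"gripper":68,"tx":0,"ty":200,"tz":-130,"spin":0}]'
python3 - <<'E'
from h import *
for n in("top","side"):
    for b in blocks(n): print(b,tob(b[2]))
im=camera("side");cv2.imwrite("pics/side5.png",cv2.resize(im[140:300,200:400,::-1],None,fx=4,fy=3.7,interpolation=2))
E
```

```text
eef_pos: [0.5077, -0.1991, 0.0429]
ft_force: [-0.0, 6.5, -2.5]
grasp_force: 2.5
time_s: 26.18
eef_pos: [0.4807, 0.0003, 0.1748]
tool_rot: [-0.229, 3.131, -0.002]
ft_force: [-0.1, 0.4, -1.0]
gripper_width: 0.0682
grasp_force: 0.0
(0.77, array([342., 235.]), array([ 501.9, -192.8]), array([66., 66.]), 8.6) [ -85.5 -143.7]
(0.75, array([334., 208.]), array([ 576.9, -180.3]), array([64.2, 62.5]), 6.9) [  -9.5 -141.9]
(0.54, array([220., 187.]), array([624.9, 134.3]), array([56.8, 27.6]), 0.6) [ 82.2 162.9]
(0.89, array([251., 258.]), array([623.9, 134.4]), array([61.4, 80.7]), 7.1) [ 81.2 163.1]
(0.82, array([307., 176.]), array([ 515.6, -172. ]), array([41.1, 93.7]), 9.0) [ -69. -125.]
(0.67, array([284., 178.]), array([ 576.3, -160. ]), array([58.6, 88. ]), 6.4) [  -7.3 -121.7]
```

View pics/side5.png

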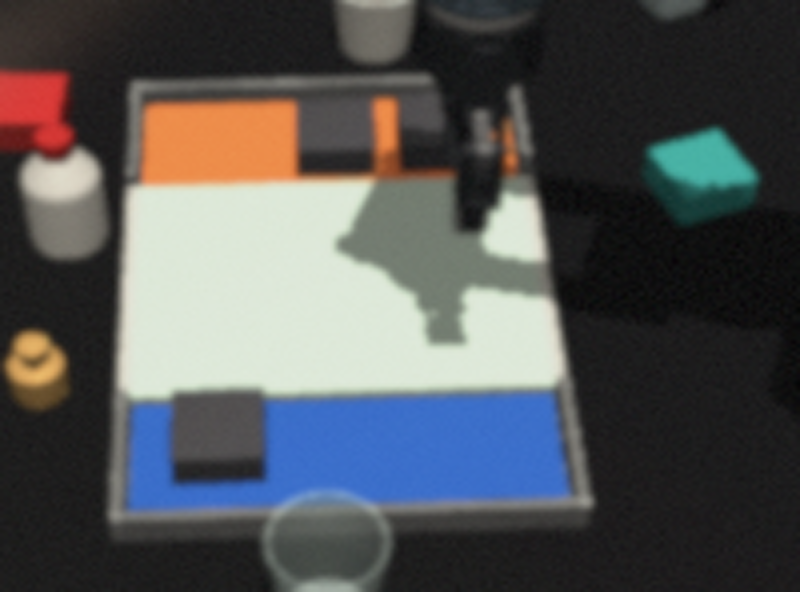

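The picture shows all three blocks flat in their trays: polished F in blue at crop (218,435), rough M and N in orange at (337,135) and (425,130). Their centres are within about 14 mm of the tray lines and the arm is clear, so I'm handing in.

```bash
python3 -c "
from cell import *
print(finish_job())"
```

```text
the job is handed in; nothing more can be done
None
```

The job is handed in at about 26 s of 64 s, with the two rough blocks (near and middle) in the orange tray and the polished one (far) in the blue; the cell returned no verdict.

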